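# Pack the one-axis spares case

## Robot

A 6-joint arm with a two-finger parallel gripper is mounted at the origin on the work surface. World frame = base frame: x ahead of the robot, y to its left, z up, the work surface at z = 0. Lengths are in m, angles in rad, forces in N, time in s.
With the tool pointing down it reaches from about 0.35 to 0.975 m from the base axis. Payload 17.4 kg.
Tool frame: the origin (TCP) lies at the centre of the arm's flange, where the gripper is bolted on; the fingertips stand 173 mm ahead of it and the grasp point (between the pads) lies 155 mm ahead of it (env.hold_point_z is the y of the grasp point in the tool frame, in m); y points along the fingers, x is the direction in which the jaws open and shut, and the axes are right-handed (so a half turn about y gives the same grasp; the last joint's range is limited). The gripper opens to 85 mm and grips with 20 to 120 N. Pads are 22 mm wide; open, the fingers measure 114 mm over their backs; the gripper's body (76 mm by 85 mm) begins 54 mm behind the grasp point. The pads swing forward as they close: fully open they stand 13 mm farther back than shut.
Start: joints at [-0.038, 0.116, 1.442, -0, 1.584, -0.038], TCP at [0.675, -0, 0.405] pointing down, gripper open.
Joint ranges: [-2.83, 2.83], [-0.83, 2.19], [0.07, 2.5], [-1.14, 4.28], [0.01, 3], [-2.97, 2.97]. Speed limits (rad/s): [1.89, 1.89, 2.22, 3.14, 3.14, 3.14].

## Interface

Orientations are given as a unit quaternion [w, x, y, z].
In Python, from cell import env gives the robot as it stands. The module is installed in compiled form; this text tells all that it offers.
- The arm moves only by the tool jog_arm, never from a script. Its argument "targets" is text: rows parted by semicolons, each of 4 numbers parted by spaces: the shift along the tool's x, y, z in cm, then the turn about the tool's y in degrees. In form: tx ty tz roll; .... A call has 1 to 8 rows; each row shifts and turns the commanded pose from where the row before left it, along the tool's axes as they then stand; what a row does not reach is not made up. A row lasts 1/8 s, in which the tool goes at most 62.5 mm and 10.7 degrees, less where a joint would pass 70% of its speed; a pose out of reach is approached as far as the arm can. A call with a gripper value outside its range is refused whole. "grip" is the finger opening in cm, from 0 to 8.54, set as the call begins (left out, the last holds). The fingers move at their own pace and stop on an object; the grip force is fixed at half the most. Time passes only in rows, so rows that do not move let the fingers close. It gives the time, the measured TCP pose, the force and the opening at its end, in the units of the state.
- env.get_state(): the state, without advancing time (a new reading comes with each control period).
- env.get_image(name): name is "scene" or "side" or "wrist"; returns a dict with "frame" (384x512x3 uint8, blue, green, red), "vfov" (degrees; the focal length in pixels is half the picture's height over the tangent of half this angle, whatever the lens; pixels are square), "cx", "cy" (the principal point, pixels), "R" (3x3) and "t" (3): a world point X has camera coordinates R X + t. Camera axes: x right, y down, z forward; pixel columns grow to the right and rows downward; lengths in m; the calibration is good to about 2 mm. A picture is of the moment at which its call begins. There is no depth.
- env.finish_job(): hands the job in, once; it reports no verdict.
The state is a dict: "time_s": time; "joint_pos": joint angles; "joint_velocities": joint speeds; "tau": joint torques, N m; "position": TCP position; "orientation": TCP orientation; "contact_force": force on the tool from outside, world axes, zero at the start; "torque": the same for the moment, N m; "opening": finger opening in m.
Only numpy, scipy, OpenCV 4.12 (cv2) and the standard library are available. Lean on these libraries where they do the work, as an engineer would, in place of code of your own. Each camera call takes 0.05 s, during which the arm holds its last target. There are 200 camera calls.

## Task

Pack the spares case: first set the empty shield-shaped dish down in the bay of the same outline, turned so that it nests fully home, and after that stand the plain coupling upright inside the dish; also lay the short motor on its side in the square bay and the short driver, fins up, in the oblong bay, each flat on the bay's floor. Set things down rather than dropping them, and leave the long motor, the long driver and the flanged coupling where they are.

Things in the scene. Friction and masses are not known exactly. Their poses are not given: they have to be found in the camera images.
- dish: Open steel dish, shield-shaped: 96 mm long (x), 58 wide (y), 28 high. Sides parallel from the flat back (x = -48 mm) to x = +8, then tapering to a blunt nose 20 mm wide at x = +48. Walls 4 mm, inner floor 6 mm above the underside; the lowest 4 mm is set in 4 mm all round. Origin: centre of underside, midway back to nose; x to the nose, z up. 0.14 kg. Grip across the parallel sides (x = -10).
- plain_coupling: Plain round dark steel shaft coupling, standing upright: cylinder 30 mm in diameter, 42 mm high, the same diameter all the way down, black bore mark on top. Origin: centre of its underside, z up. About 0.07 kg.
- short_motor: Short square stepper motor lying on its side: body 40 mm long (x), 42 mm wide (y), 42 mm high, black middle with dark grey metal ends; a 6 mm steel shaft sticks out 20 mm from the +x end at half height. Origin: centre of the underside of the body (shaft not counted); x points along the shaft, z up. About 0.26 kg.
- short_driver: Short motor driver lying flat: black housing with aluminium fins on top, 76 mm long (x), 46 mm wide (y), 28 mm high over the fins; white connector strip at the -x end, where it is 24 mm high. Origin: centre of its underside, z up. About 0.2 kg.
- long_motor: Look-alike, stays where it is: same motor but with a body 66 mm long (x), 42 mm wide, 42 mm high, and the same 20 mm shaft at its +x end. Origin: centre of the underside of the body.
- long_driver: Look-alike, stays where it is: same finned driver but 106 mm long (x), 46 mm wide, 28 mm high. Origin: centre of its underside.
- flanged_coupling: Look-alike, stays where it is: coupling 30 mm in diameter and 42 mm high like the plain one, but with a round flange 50 mm in diameter and 8 mm thick at its foot. Origin: centre of its underside.
- dish_bay: Fixed bay in the shallow case: plate 128 (x) by 98 mm (y), 4 thick, bearing a black fence 10 mm high, 5 thick, in the dish's outline, 5 mm larger all round. Origin: plate's underside (5 mm above the table), below where the dish's origin belongs; x to the fence's nose. Floor 4 mm above it. The 3 bays lie side by side along y, 102 mm apart, in any order; case rim 152 by 336, 20 mm high.
- motor_bay: Fixed bay for the short motor: plate and fence as on the dish bay, but the fence is a square, 62 by 62 mm inside. Origin: centre of the plate's underside, 5 mm above the table; floor 4 mm, fence top 14 mm above it; x lies the same way as the other bays'. The shaft may reach over the fence on any side.
- driver_bay: Fixed bay for the short driver: plate and fence as on the dish bay, but the fence is an oblong, 96 mm (x) by 66 mm (y) inside. Origin: centre of the plate's underside, 5 mm above the table; floor 4 mm, fence top 14 mm above it.
Things that resemble listed ones, but are neither listed nor needed, are in the scene too. What is shaped like the plain_coupling but blue or red is not meant.

How it is judged:
On the way, in this order (a step that is already met when the one before it is completed fails the run):
1. the dish sits fully home in the bay of its own outline and is let go (horizontal distance between dish and dish_bay below 0.012 m and z of dish in the frame of dish_bay below 0.0075 m and angle between the x axis of dish and the x axis of dish_bay, either way round below 0.18 rad and angle between dish's own z axis and vertical below 0.1 rad and contact force between dish and the fingers below 0.1 N), for 0.2 s.
2. after that, the plain coupling stands in the dish and is let go (horizontal distance between dish and dish_bay below 0.012 m and z of dish in the frame of dish_bay below 0.0075 m and angle between the x axis of dish and the x axis of dish_bay, either way round below 0.18 rad and angle between dish's own z axis and vertical below 0.1 rad and horizontal distance between plain_coupling and dish below 0.035 m and z of plain_coupling in the frame of dish below 0.01 m and angle between plain_coupling's own z axis and vertical below 0.15 rad and contact force between plain_coupling and the fingers below 0.1 N), for 0.2 s.
At the end, for the whole second after the job is handed in: Dish nested in its bay (12 mm, 10 deg), plain coupling upright on its floor (35 mm from its origin), short motor (17 mm) and short driver (22 mm) level in their bays; undersides within 4 mm of their floors; look-alikes within 25 mm of their starts; all released, at rest (all of step 2 and horizontal distance between short_motor and motor_bay below 0.017 m and z of short_motor in the frame of motor_bay below 0.008 m and angle between each of short_motor, short_driver's own z axis and vertical below 0.1 rad and horizontal distance between short_driver and driver_bay below 0.022 m and z of short_driver in the frame of driver_bay below 0.008 m and distance of each of long_motor, long_driver, flanged_coupling from where it was at the start of the episode below 0.025 m and contact force between each of dish, short_motor, short_driver and the fingers below 0.1 N and linear speed of each of dish, plain_coupling, short_motor, short_driver below 0.02 m/s); the robot touches nothing.
It fails at once if a look-alike (long motor, long driver, flanged coupling) is shifted by more than 25 mm (distance of any of long_motor, long_driver, flanged_coupling from where it was at the start of the episode above 0.025 m).
It fails at once if a thing to be packed is dropped or thrown (moves faster than 0.8 m/s with no finger on it) ((linear speed of dish above 0.8 m/s and contact force between dish and the fingers below 0.1 N) or (linear speed of plain_coupling above 0.8 m/s and contact force between plain_coupling and the fingers below 0.1 N) or (linear speed of short_motor above 0.8 m/s and contact force between short_motor and the fingers below 0.1 N) or (linear speed of short_driver above 0.8 m/s and contact force between short_driver and the fingers below 0.1 N)).
It also fails if it takes over 106 s, if anything falls off the work surface, if the arm or the gripper's body presses on something with over 40 N, if the wrist force passes 120 N, or if a joint passes its speed limit or range.

## Working session

There is one attempt and no reset: what is moved stays moved. The work goes in short steps, Python scripts to look and compute and a tool call to move; the robot and the scene stay as the last step left them, time stands still between calls to the robot, and variables do not carry over. Pictures are saved under pics/ and viewed, about 12 in all and at most 16, crops included, and the job is handed in when it is done.

Besides the shell and the picture viewer there is one more tool, called by a JSON object that holds its "method" and its "body", one argument or row to a line. jog_arm: Moves the arm, as the interface text tells. Its arguments: {"type":"object","properties":{"targets":{"type":"string"},"grip":{"type":"number"}},"required":["targets"]}

```bash
mkdir -p pics; cat > h.py <<'E'
import numpy as np, cv2
from cell import env
def snap(name,fn=None):
    d=env.get_image(name)
    if fn: cv2.imwrite('pics/'+fn+'.png',d['frame'])
    return d
def f(d): return d['frame'].shape[0]/2/np.tan(np.radians(d['vfov'])/2)
def ray(d,u,v,z):
    R=np.array(d['R']);t=np.array(d['t']);c=-R.T@t
    r=R.T@np.array([(u-d['cx'])/f(d),(v-d['cy'])/f(d),1.])
    return c+r*(z-c[2])/r[2]
def proj(d,X):
    p=np.array(d['R'])@np.array(X)+np.array(d['t']); return np.array([d['cx'],d['cy']])+f(d)*p[:2]/p[2]
E
python3 - <<'E'
from h import *
import pickle
s=env.get_state();print(s, env.hold_point_z)
D={}
for n in('scene','side','wrist'):
    D[n]=snap(n,n+'0');d=D[n];print(n,d['vfov'],d['cx'],d['cy'],-np.array(d['R']).T@d['t'],np.round(d['R'],3).tolist())
pickle.dump(D,open('d0.pkl','wb'))
a=np.hstack([D['scene']['frame'],D['side']['frame']])
E
```

```text
{'time_s': 0.0, 'joint_pos': array([-3.78136326e-02,  1.16534145e-01,  1.44230290e+00,  8.22093122e-06,
        1.58396732e+00, -3.77702235e-02]), 'joint_velocities': array([-0.00015072,  0.00046033,  0.00072224, -0.00058431,  0.00069967,
        0.00027343]), 'tau': array([-3.01628024e-03, -7.32023120e+01, -6.32483125e+01, -3.67824050e-04,
        6.55109907e-03, -4.52531231e-05]), 'position': array([ 6.75019621e-01, -1.79182752e-05,  4.03906194e-01]), 'orientation': array([ 7.07125742e-01, -7.07087561e-01,  4.43299487e-04,  4.12677699e-04]), 'contact_force': array([-0.18084555,  0.62580255, -0.2859146 ]), 'torque': array([-0.00869248,  0.00655005, -0.0295666 ]), 'opening': 0.08563300116656247} 0.1547
scene 43.997954479721045 256.8103120128182 194.3604961497779 [ 1.26191667 -0.02240045  0.78689586] [[0.097, 0.995, -0.012], [0.722, -0.078, -0.688], [-0.686, 0.058, -0.726]]
side 54.17200471324257 253.09483392023444 190.12642325255507 [ 0.15858163 -0.67414312  0.47791372] [[0.889, -0.457, 0.024], [-0.191, -0.418, -0.888], [0.416, 0.785, -0.459]]
wrist 61.46004959803247 252.37799811180253 194.08221947003537 [0.67455977 0.06878721 0.37347198] [[1.0, -0.0, -0.001], [0.0, -0.962, 0.271], [-0.001, -0.271, -0.962]]
```

View pics/scene0.png

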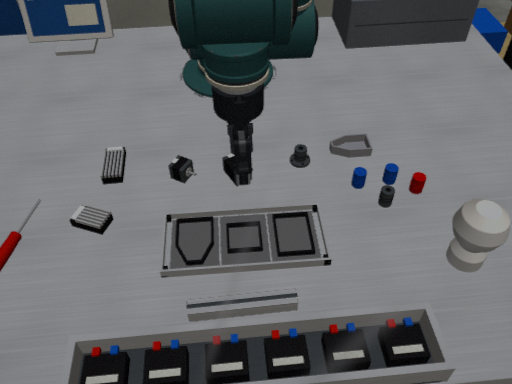

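View pics/side0.png

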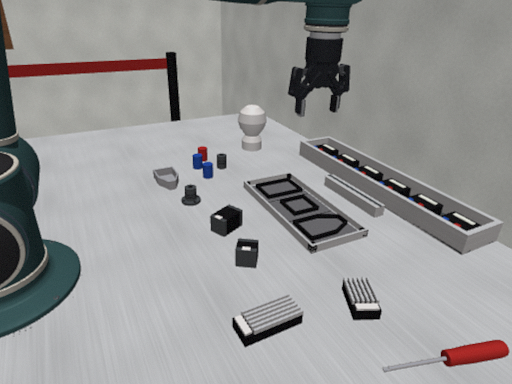

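View pics/wrist0.png

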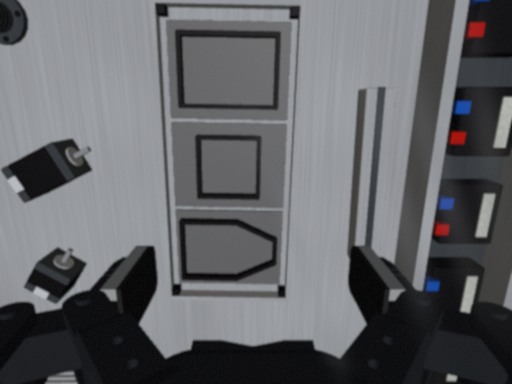

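The scene view shows the bays as dish, motor, driver (−y to +y), with the dish nose to +x. The dish is at about (350,147), the plain dark coupling at (386,197), the flanged coupling at (300,155), the short motor at (181,168) and the short driver at (92,218). The wrist view shows the fences around (230,70), (228,167) and (228,250), with both motors on the left.

```bash
python3 - <<'E'
from h import *
import pickle
D=pickle.load(open('d0.pkl','rb'))
d=D['wrist'];g=cv2.cvtColor(d['frame'],cv2.COLOR_BGR2GRAY)
m=(g<62).astype(np.uint8); m[:,:165]=0;m[:,292:]=0;m[:20]=0;m[284:]=0
cs,h=cv2.findContours(m,cv2.RETR_CCOMP,cv2.CHAIN_APPROX_NONE)
for c,hh in zip(cs,h[0]):
    if cv2.contourArea(c)<1500: continue
    P=np.array([ray(d,*p[0],0.019)[:2] for p in c],np.float32)
    r=cv2.minAreaRect(P);print('fence','inner' if hh[3]>=0 else 'outer',np.round(np.array(r[0]),4),np.round(r[1],4),round(r[2],2),'bbox',np.round([P.min(0),P.max(0)],4).tolist())
for n,pts in dict(scene=dict(dish=(350,147,.014),plain=(386,197,.021),flang=(300,155,.021),motA=(181,168,.021),drvA=(115,165,.014),drvB=(92,218,.014)),
  side=dict(dish=(167,178,.014),plain=(222,161,.021),flang=(191,196,.021),motShort=(247,252,.021),motLong=(227,220,.021),drvA=(268,318,.014),drvB=(361,297,.014)),
  wrist=dict(motL=(40,172,.03),motS=(52,278,.03))).items():
    for k,(u,v,z) in pts.items(): print(n,k,np.round(ray(D[n],u,v,z),3))
s=D['scene'];b=cv2.resize(s['frame'][120:240,60:450],None,fx=2,fy=2,interpolation=cv2.INTER_CUBIC)
E
```

```text
fence outer [ 0.645  -0.1012] [0.081  0.1154] 89.01 bbox [[0.5867999792098999, -0.1412000060081482], [0.7026000022888184, -0.060100000351667404]]
fence inner [ 0.6456 -0.1003] [0.1062 0.0654] 0.03 bbox [[0.5924999713897705, -0.13300000131130219], [0.6988000273704529, -0.06759999692440033]]
fence outer [ 6.466e-01 -5.000e-04] [0.0722 0.071 ] 89.28 bbox [[0.61080002784729, -0.03700000047683716], [0.6823999881744385, 0.03539999946951866]]
fence inner [0.6475 0.    ] [0.0636 0.0622] 0.01 bbox [[0.6157000064849854, -0.031099999323487282], [0.6793000102043152, 0.031099999323487282]]
fence outer [0.6484 0.1012] [0.0749 0.1048] 88.98 bbox [[0.5954999923706055, 0.06369999796152115], [0.7010999917984009, 0.1388999968767166]]
fence inner [0.6494 0.1001] [0.0673 0.0967] 88.65 bbox [[0.6008999943733215, 0.065700002014637], [0.6980000138282776, 0.13339999318122864]]
scene dish [0.396 0.284 0.014]
scene plain [0.577 0.321 0.021]
scene flang [0.42  0.155 0.021]
scene motA [ 0.434 -0.13   0.021]
scene drvA [ 0.399 -0.288  0.014]
scene drvB [ 0.563 -0.32   0.014]
side dish [0.391 0.288 0.014]
side plain [0.576 0.324 0.021]
side flang [0.414 0.145 0.021]
side motShort [ 0.438 -0.128  0.021]
side motLong [0.45  0.    0.021]
side drvA [ 0.394 -0.293  0.014]
side drvB [ 0.565 -0.322  0.014]
wrist motL [ 0.444 -0.003  0.03 ]
wrist motS [ 0.435 -0.132  0.03 ]
```

{"method": "jog_arm", "body": {
  "targets": "-3.5 0 3.5 0;-3.5 0 3.5 0;-3.5 0 3.5 0;-3.5 0 3.5 0;-3.5 0 3.6 0;-3.5 0 3.6 0;-3.5 0 3.6 0;-3.6 0 3.6 0"
}}

```text
time_s: 1.15
position: [0.3927, 0.2848, 0.4046]
orientation: [0.707, -0.707, 0.0, -0.0]
contact_force: [0.7, 0.6, 0.0]
opening: 0.0857
```

```bash
python3 - <<'E'
from h import *
import pickle
s=env.get_state();print(s['position'],s['orientation'])
d=snap('wrist','w_dish');pickle.dump(d,open('d.pkl','wb'))
E
```

```text
[0.39266189 0.2848288  0.40463388] [ 7.07143712e-01 -7.07069833e-01  4.68367228e-05 -1.36148032e-04]
```

View pics/w_dish.png

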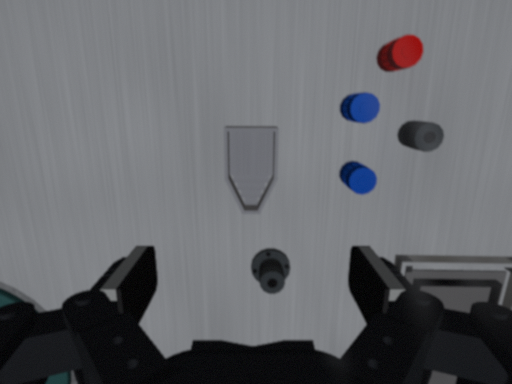

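The dish lies with its back edge at row 126 (columns 226–277) and its nose at (251,208). The plain coupling's top is at about (430,136), and the nearest blue one is more than 50 px away.

```bash
python3 - <<'E'
from h import *
import pickle
d=pickle.load(open('d.pkl','rb'))
g=cv2.cvtColor(d['frame'],cv2.COLOR_BGR2GRAY).astype(int)
print(g[150,218:286].tolist());print(g[115:220,251].tolist())
for v in (140,155,168): print(v,[int(x) for x in g[v,220:234]],[int(x) for x in g[v,268:284]])
for n,p in dict(bl=(226,126),br=(277,126),nl=(243,207),nr=(259,207)).items(): print(n,ray(d,*p,.028))
print('coup top',ray(d,430,136,.042)); 
E
```

```text
[125, 124, 126, 125, 125, 123, 116, 112, 106, 93, 81, 92, 106, 111, 111, 111, 110, 109, 109, 107, 109, 109, 109, 110, 109, 108, 108, 109, 109, 107, 109, 108, 109, 110, 111, 112, 110, 110, 109, 110, 110, 110, 110, 110, 111, 111, 111, 111, 111, 109, 110, 109, 110, 109, 103, 89, 92, 103, 112, 117, 123, 129, 131, 130, 130, 131, 133, 132]
[128, 129, 128, 128, 128, 128, 128, 128, 128, 126, 115, 97, 93, 102, 108, 111, 111, 111, 112, 111, 111, 111, 111, 110, 110, 110, 109, 108, 109, 111, 109, 110, 110, 109, 110, 110, 109, 111, 111, 111, 111, 110, 110, 111, 110, 110, 110, 109, 110, 109, 111, 112, 110, 111, 111, 111, 110, 112, 110, 112, 111, 110, 111, 110, 110, 109, 109, 110, 109, 111, 109, 109, 109, 108, 108, 110, 110, 111, 110, 110, 110, 109, 109, 110, 111, 110, 110, 108, 105, 94, 76, 62, 60, 60, 67, 83, 102, 109, 115, 122, 127, 128, 128, 128, 129]
140 [125, 125, 124, 122, 114, 111, 103, 90, 82, 92, 108, 110, 110, 110] [109, 111, 111, 111, 104, 91, 88, 100, 110, 114, 122, 127, 129, 130, 131, 132]
155 [125, 126, 126, 124, 117, 111, 106, 95, 84, 91, 105, 111, 111, 109] [110, 111, 111, 110, 100, 89, 92, 103, 111, 116, 124, 129, 131, 131, 131, 131]
168 [126, 126, 126, 124, 120, 114, 108, 100, 84, 87, 103, 110, 111, 109] [110, 112, 111, 109, 99, 89, 97, 108, 113, 119, 126, 129, 128, 130, 130, 131]
bl [0.36446319 0.33040946 0.028     ]
br [0.41805493 0.33039447 0.028     ]
nl [0.38159656 0.24096214 0.028     ]
nr [0.39961187 0.24095808 0.028     ]
coup top [0.57274716 0.32132136 0.042     ]
```

{"method": "jog_arm", "body": {
  "targets": "-0.2 4 0.9 0;0 5 0 0;0 5 0 0;0 4 0 0;0 2.5 0 0;0 1.5 0 0;0 0 0 0"
}}

```text
time_s: 2.08
position: [0.3919, 0.2929, 0.1842]
orientation: [-0.707, 0.707, -0.0, -0.0]
contact_force: [0.2, -0.5, -0.2]
opening: 0.0851
```

{"method": "jog_arm", "body": {
  "targets": "0 0 0 0;0 0 0 0;0 0 0 0;0 0 0 0;0 0 0 0;0 0 0 0;0 0 0 0;0 0 0 0",
  "grip": 4
}}

```text
time_s: 3.08
position: [0.3924, 0.2933, 0.1863]
orientation: [0.708, -0.707, -0.001, -0.001]
contact_force: [0.0, -1.3, 7.5]
opening: 0.0562
```

{"method": "jog_arm", "body": {
  "targets": "0 -2 0 0;0 -5 0 0;0 -5 0 0;2.7 0 -4.4 0;2.7 0 -4.4 0;2.7 0 -4.4 0;2.7 0 -4.4 0;2.7 0 -4.4 0"
}}

```text
time_s: 4.08
position: [0.5276, 0.0714, 0.3056]
orientation: [0.707, -0.707, -0.0, -0.001]
contact_force: [0.8, 0.8, -0.4]
opening: 0.0564
```

{"method": "jog_arm", "body": {
  "targets": "2.7 0 -4.4 0;2.7 0 -4.4 0;2.7 0 -4.3 0;2.7 0 -4.3 0;0 0 0 -9.9;0 0 0 -9.9;0 0 0 -9.9;0 0 0 -9.9"
}}

```text
time_s: 5.08
position: [0.635, -0.1011, 0.3053]
orientation: [-0.665, 0.665, 0.242, -0.241]
contact_force: [0.3, -0.9, -1.6]
opening: 0.056
```

{"method": "jog_arm", "body": {
  "targets": "0 0 0 -9.9;0 0 0 -9.9;0 0 0 -9.9;0 0 0 -9.9;0 0 0 -9.8;0 0 0 0;0 0 0 0"
}}

```text
time_s: 5.95
position: [0.635, -0.101, 0.305]
orientation: [-0.505, 0.505, 0.495, -0.495]
contact_force: [-0.5, -0.5, -1.3]
opening: 0.0565
```

```bash
python3 - <<'E'
from h import *
import pickle
s=env.get_state();print(s['position'],s['orientation'],s['joint_pos'],s['opening'])
d=snap('wrist','w_hold1');pickle.dump(d,open('d.pkl','wb'))
d=snap('scene');cv2.imwrite('pics/s_hold1.png',cv2.resize(d['frame'][60:290,100:400],None,fx=2,fy=2))
E
```

```text
[ 0.63497977 -0.10098911  0.30498314] [-0.50523827  0.50540107  0.49468106 -0.49456516] [-1.97393766e-01  9.04586073e-02  1.63192648e+00  5.69976911e-06
  1.41892500e+00 -1.74679742e+00] 0.05649747617143253
```

View pics/w_hold1.png

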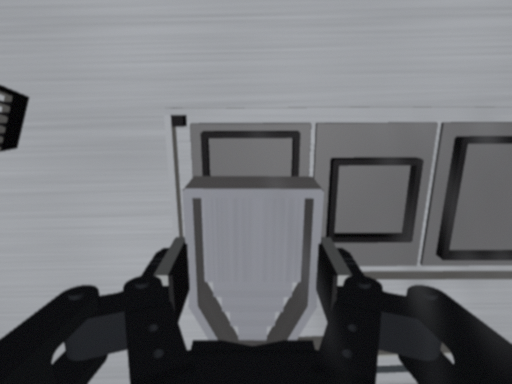

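The dish is held level, its back rim at row ~188, columns 187–321. The dish-bay fence's back edge shows above it, outer corners near (202,131) and (300,131).

```bash
python3 - <<'E'
from h import *
import pickle
d=pickle.load(open('d.pkl','rb'))
g=cv2.cvtColor(d['frame'],cv2.COLOR_BGR2GRAY).astype(int)
print('col250',[(v,int(g[v,250])) for v in range(120,200,2)])
for v in(150,165): print('row',v,[(u,int(g[v,u])) for u in list(range(190,216,2))+list(range(288,312,2))])
print('row210',[(u,int(g[210,u])) for u in list(range(176,200,2))+list(range(306,332,2))])
for n,p,z in [('rim L',(187,188),.147),('rim R',(321,188),.147),('fence out L',(202,131),.019),('fence out R',(300,131),.019),('mot out TL',(332,158),.019),('mot out TR',(422,158),.019),('mot out BL',(328,240),.019)]: print(n,np.round(ray(d,*p,z),4))
E
```

```text
col250 [(120, 163), (122, 140), (124, 109), (126, 114), (128, 114), (130, 90), (132, 45), (134, 45), (136, 49), (138, 89), (140, 112), (142, 112), (144, 112), (146, 113), (148, 112), (150, 112), (152, 112), (154, 113), (156, 110), (158, 111), (160, 111), (162, 110), (164, 110), (166, 112), (168, 110), (170, 111), (172, 110), (174, 109), (176, 85), (178, 69), (180, 69), (182, 70), (184, 68), (186, 69), (188, 100), (190, 134), (192, 137), (194, 138), (196, 138), (198, 137)]
row 150 [(190, 146), (192, 110), (194, 108), (196, 108), (198, 109), (200, 95), (202, 41), (204, 30), (206, 28), (208, 48), (210, 101), (212, 110), (214, 108), (288, 113), (290, 114), (292, 63), (294, 32), (296, 41), (298, 46), (300, 104), (302, 116), (304, 116), (306, 115), (308, 113), (310, 134)]
row 165 [(190, 159), (192, 122), (194, 107), (196, 108), (198, 109), (200, 105), (202, 60), (204, 30), (206, 30), (208, 31), (210, 96), (212, 109), (214, 109), (288, 114), (290, 105), (292, 50), (294, 35), (296, 36), (298, 58), (300, 107), (302, 112), (304, 112), (306, 113), (308, 117), (310, 153)]
row210 [(176, 148), (178, 90), (180, 93), (182, 146), (184, 141), (186, 137), (188, 138), (190, 136), (192, 122), (194, 69), (196, 66), (198, 64), (306, 60), (308, 60), (310, 60), (312, 86), (314, 134), (316, 138), (318, 139), (320, 139), (322, 129), (324, 109), (326, 94), (328, 27), (330, 23)]
rim L [ 0.5986 -0.1269  0.147 ]
rim R [ 0.5998 -0.0723  0.147 ]
fence out L [ 0.586  -0.1392  0.019 ]
fence out R [ 0.5876 -0.0629  0.019 ]
mot out TL [ 0.6093 -0.037   0.019 ]
mot out TR [0.6109 0.0346 0.019 ]
mot out BL [ 0.6801 -0.0372  0.019 ]
```

{"method": "jog_arm", "body": {
  "targets": "0 4 0 0;0 4 0 0;0 2 0 0;0 0 0 0"
}}

```text
time_s: 6.55
position: [0.6349, -0.101, 0.2038]
orientation: [0.505, -0.504, -0.495, 0.496]
contact_force: [-0.2, 0.8, -1.5]
opening: 0.0561
```

{"method": "jog_arm", "body": {
  "targets": "0 0.4 0 0;0 0.3 0 0;0 0.2 0 0;0 0 0 0;0 0 0 0"
}}

```text
time_s: 7.18
position: [0.6351, -0.101, 0.1959]
orientation: [-0.504, 0.504, 0.496, -0.496]
contact_force: [-0.1, 0.1, -1.5]
opening: 0.0563
```

No contact yet, so I go on lowering gently.

{"method": "jog_arm", "body": {
  "targets": "0 0.2 0 0;0 0 0 0;0 0.2 0 0;0 0 0 0"
}}

```text
time_s: 7.68
position: [0.6354, -0.1011, 0.1952]
orientation: [-0.504, 0.505, 0.496, -0.495]
contact_force: [-17.6, 2.9, 32.1]
opening: 0.0561
```

```bash
python3 - <<'E'
from h import *
s=env.get_state();print(s['position'],s['contact_force'])
d=snap('side');cv2.imwrite('pics/side_pl.png',cv2.resize(d['frame'][150:270,200:400],None,fx=3.5,fy=3.5,interpolation=cv2.INTER_CUBIC))
E
```

```text
[ 0.63535551 -0.10106189  0.19522259] [-17.55259871   2.9499479   32.09597015]
```

View pics/side_pl.png

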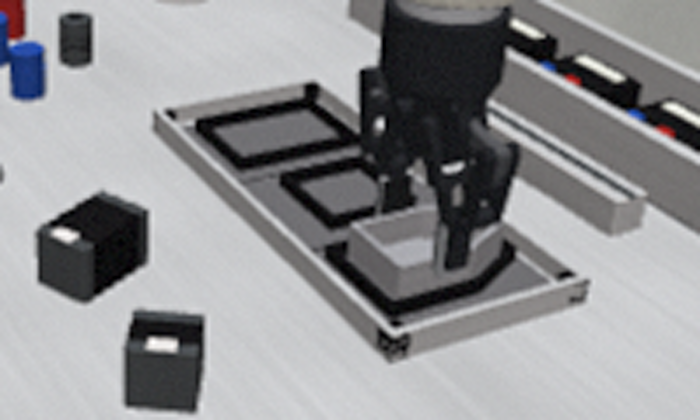

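Contact came at TCP z 0.195, which matches the expected home height (0.1863 + 0.009). In the side view the dish sits inside the fence. I'll unload, then let go.

{"method": "jog_arm", "body": {
  "targets": "0 -0.3 0 0;0 0 0 0"
}}

```text
time_s: 7.98
position: [0.6352, -0.101, 0.1953]
orientation: [-0.504, 0.505, 0.496, -0.495]
contact_force: [-3.6, 0.2, 7.6]
opening: 0.0564
```

{"method": "jog_arm", "body": {
  "targets": "0 0 0 0;0 0 0 0;0 0 0 0;0 0 0 0",
  "grip": 7.4
}}

```text
time_s: 8.48
position: [0.635, -0.101, 0.1946]
orientation: [0.504, -0.504, -0.496, 0.496]
contact_force: [0.6, 0.1, -0.1]
opening: 0.0737
```

{"method": "jog_arm", "body": {
  "targets": "0 -3 0 0;0 -4 0 0;0 -5 0 0;0 -5 0 0;0 -3 0 0;0 0 0 0"
}}

```text
time_s: 9.22
position: [0.635, -0.101, 0.3976]
orientation: [-0.503, 0.506, 0.496, -0.495]
contact_force: [0.3, 0.4, -0.2]
opening: 0.0739
```

```bash
python3 - <<'E'
from h import *
import pickle
s=env.get_state();print(s['position'],s['orientation'])
d=snap('wrist','w_d2');pickle.dump(d,open('d.pkl','wb'))
E
```

```text
[ 0.63503974 -0.10102373  0.397621  ] [-0.50313019  0.50556892  0.49644837 -0.49477176]
```

View pics/w_d2.png

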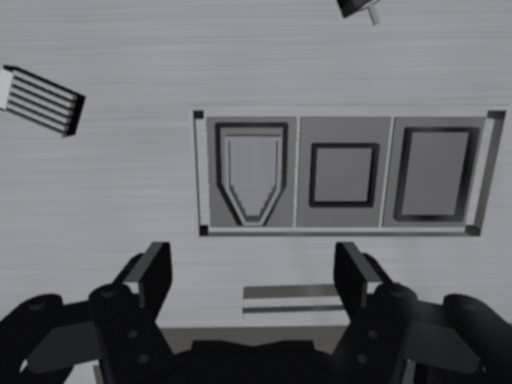

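The dish sits inside the fence. Its rim shows at columns ~222–282 and rows ~130–220, with an even gap to the fence around (217–288, 123–226).

```bash
python3 - <<'E'
from h import *
import pickle
d=pickle.load(open('d.pkl','rb'))
g=cv2.cvtColor(d['frame'],cv2.COLOR_BGR2GRAY).astype(int)
for v in (150,170): print('row',v,[(u,int(g[v,u])) for u in list(range(210,232))+list(range(274,294))])
print('col250',[(v,int(g[v,252])) for v in list(range(118,142))+list(range(205,232))])
# predicted rim if home at (0.645,-0.101), yaw -1deg
a=np.radians(-1);c,s=np.cos(a),np.sin(a)
for z in(.037,.043): print(z,[np.round(proj(d,[.645+c*x-s*y,-.101+s*x+c*y,z]),1).tolist() for x,y in((-.048,.029),(-.048,-.029),(.048,.01),(.048,-.01),(0,.029),(0,-.029))])
E
```

```text
row 150 [(210, 100), (211, 101), (212, 99), (213, 100), (214, 91), (215, 68), (216, 41), (217, 32), (218, 29), (219, 35), (220, 61), (221, 90), (222, 100), (223, 104), (224, 112), (225, 123), (226, 126), (227, 122), (228, 105), (229, 94), (230, 110), (231, 125), (274, 126), (275, 114), (276, 93), (277, 95), (278, 117), (279, 127), (280, 124), (281, 107), (282, 71), (283, 40), (284, 35), (285, 35), (286, 47), (287, 71), (288, 96), (289, 105), (290, 106), (291, 103), (292, 106), (293, 106)]
row 170 [(210, 99), (211, 99), (212, 99), (213, 100), (214, 99), (215, 86), (216, 56), (217, 33), (218, 29), (219, 27), (220, 40), (221, 69), (222, 93), (223, 101), (224, 107), (225, 119), (226, 126), (227, 125), (228, 113), (229, 94), (230, 103), (231, 122), (274, 119), (275, 105), (276, 94), (277, 108), (278, 122), (279, 125), (280, 116), (281, 91), (282, 58), (283, 39), (284, 37), (285, 41), (286, 61), (287, 87), (288, 101), (289, 103), (290, 103), (291, 104), (292, 103), (293, 106)]
col250 [(118, 104), (119, 106), (120, 104), (121, 93), (122, 75), (123, 52), (124, 46), (125, 46), (126, 55), (127, 72), (128, 95), (129, 103), (130, 105), (131, 106), (132, 105), (133, 98), (134, 87), (135, 83), (136, 100), (137, 121), (138, 127), (139, 127), (140, 127), (141, 126), (205, 126), (206, 126), (207, 126), (208, 127), (209, 126), (210, 129), (211, 127), (212, 126), (213, 123), (214, 114), (215, 96), (216, 73), (217, 64), (218, 62), (219, 64), (220, 69), (221, 86), (222, 109), (223, 122), (224, 122), (225, 109), (226, 104), (227, 125), (228, 146), (229, 151), (230, 145), (231, 128)]
0.037 [[281.6, 133.7], [224.1, 133.7], [262.0, 222.9], [243.6, 222.9], [280.5, 180.0], [225.2, 180.0]]
0.043 [[282.1, 134.2], [223.5, 134.2], [262.1, 224.9], [243.5, 224.9], [280.9, 181.4], [224.7, 181.4]]
```

{"method": "jog_arm", "body": {
  "targets": "5.3 0 0.8 0;5.3 0 0.8 0;5.3 0 0.8 0;5.3 0 0.8 0;5.3 0 0.9 0;5.3 0 0.9 0;5.2 0 0.9 0;5.2 0 0.8 0",
  "grip": 6
}}

```text
time_s: 10.28
position: [0.5748, 0.3238, 0.393]
orientation: [0.505, -0.504, -0.495, 0.496]
contact_force: [1.3, 0.3, 0.1]
opening: 0.0597
```

```bash
python3 - <<'E'
from h import *
import pickle
s=env.get_state();print(s['position'],s['orientation'])
d=snap('wrist','w_c');pickle.dump(d,open('d.pkl','wb'))
hsv=cv2.cvtColor(d['frame'],cv2.COLOR_BGR2HSV);print(proj(d,[.575,.322,.042]))
g=cv2.cvtColor(d['frame'],cv2.COLOR_BGR2GRAY)
m=((g<95)&(hsv[...,1]<90)).astype(np.uint8);m[235:]=0
n,l,st,ce=cv2.connectedComponentsWithStats(m)
for i in range(1,n):
    if st[i,4]>200: print(st[i],ce[i])
E
```

```text
[0.57481872 0.32378785 0.39300055] [ 0.50452541 -0.50414043 -0.49496028  0.49629715]
[250.93613902 174.84785286]
[  42    0   65   41 1940] [77.76597938 16.68195876]
[236 152  28  35 775] [249.58451613 169.19612903]
[  0 169 125  66 781] [ 90.64020487 187.82330346]
[  15  177   93   58 4598] [ 62.58329709 206.37951283]
[  0 180  23  55 906] [  9.02869757 209.15783664]
```

View pics/w_c.png

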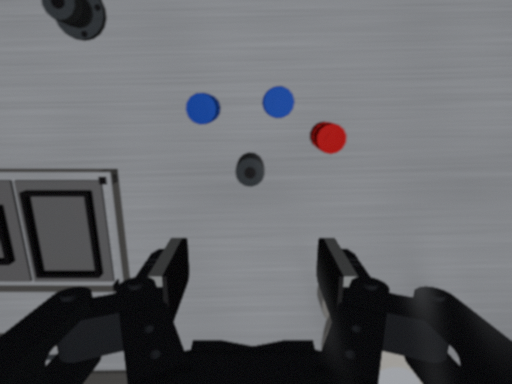

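The plain coupling's top is at about (250,172), with the blue ones at (203,108) and (279,102) and red at (329,137), all clear of the fingers.

{"method": "jog_arm", "body": {
  "targets": "-0.3 4 0.2 0;0 5 0 0;0 5 0 0;0 3 0 0;0 1.4 0 0;0 1 0 0;0 0 0 0"
}}

```text
time_s: 11.2
position: [0.5734, 0.3192, 0.2008]
orientation: [0.504, -0.504, -0.496, 0.496]
contact_force: [0.4, -0.4, 1.0]
opening: 0.06
```

{"method": "jog_arm", "body": {
  "targets": "0 0 0 0;0 0 0 0;0 0 0 0;0 0 0 0;0 0 0 0;0 0 0 0;0 0 0 0",
  "grip": 2
}}

```text
time_s: 12.08
position: [0.5736, 0.3192, 0.202]
orientation: [-0.504, 0.505, 0.496, -0.495]
contact_force: [-0.3, 0.6, 6.1]
opening: 0.0275
```

{"method": "jog_arm", "body": {
  "targets": "0 -2 0 0;0 -4 0 0;0 -4 0 0;-5.2 0 -0.9 0;-5.2 0 -0.9 0;-5.2 0 -0.9 0;-5.2 0 -0.9 0;-5.2 0 -0.9 0"
}}

```text
time_s: 13.08
position: [0.6137, 0.0567, 0.3024]
orientation: [-0.504, 0.505, 0.496, -0.495]
contact_force: [0.7, 0.1, -2.1]
opening: 0.027
```

{"method": "jog_arm", "body": {
  "targets": "-5.3 0 -0.8 0;-5.3 0 -0.8 0;-5.3 0 -0.8 0;0 0 0 0;0 0 0 0"
}}

```text
time_s: 13.7
position: [0.6349, -0.101, 0.3017]
orientation: [-0.504, 0.505, 0.496, -0.495]
contact_force: [-0.3, 0.4, -1.4]
opening: 0.027
```

```bash
python3 - <<'E'
from h import *
s=env.get_state();print(s['position'],s['opening'])
a=snap('wrist')['frame'][100:384];b=snap('side')['frame'][120:270,180:410]
b=cv2.resize(b,None,fx=284/150,fy=284/150)
cv2.imwrite('pics/c_hold.png',cv2.resize(np.hstack([a,b]),None,fx=.83,fy=.83))
E
```

```text
[ 0.63492563 -0.10095696  0.30171263] 0.026983832729273086
```

View pics/c_hold.png

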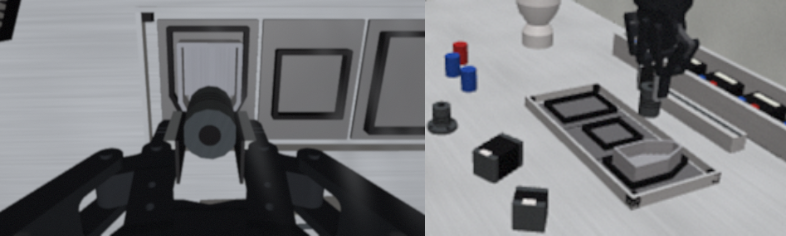

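The coupling is held upright over the dish, so I lower it.

{"method": "jog_arm", "body": {
  "targets": "0 4 0 0;0 3 0 0;0 0.8 0 0;0 0.3 0 0;0 0 0 0;0 0.2 0 0;0 0 0 0"
}}

```text
time_s: 14.68
position: [0.6351, -0.101, 0.2181]
orientation: [-0.504, 0.505, 0.496, -0.496]
contact_force: [0.1, 0.0, -1.2]
opening: 0.0279
```

{"method": "jog_arm", "body": {
  "targets": "0 0.1 0 0;0 0 0 0;0 0.1 0 0;0 0 0 0"
}}

```text
time_s: 15.18
position: [0.6352, -0.101, 0.217]
orientation: [-0.504, 0.505, 0.496, -0.495]
contact_force: [-4.0, 1.3, 11.6]
opening: 0.0271
```

{"method": "jog_arm", "body": {
  "targets": "0 -0.1 0 0;0 0 0 0;0 0 0 0;0 0 0 0;0 0 0 0",
  "grip": 5
}}

```text
time_s: 15.8
position: [0.635, -0.101, 0.2166]
orientation: [0.504, -0.504, -0.496, 0.496]
contact_force: [-0.6, -0.5, 0.2]
opening: 0.05
```

{"method": "jog_arm", "body": {
  "targets": "0 -3 0 0;0 -4 0 0;0 -5 0 0;0 -5 0 0;0 -2 0 0;0 0 0 0"
}}

```text
time_s: 16.55
position: [0.635, -0.101, 0.4076]
orientation: [-0.504, 0.505, 0.496, -0.495]
contact_force: [0.0, 1.0, -0.9]
opening: 0.0498
```

```bash
python3 - <<'E'
from h import *
import pickle
d=snap('wrist');pickle.dump(d,open('d.pkl','wb'));a=d['frame'][:250]
b=snap('side')['frame'][130:270,200:400];s=250/140
print(env.get_state()['position'])
cv2.imwrite('pics/c_set.png',np.hstack([a[:,:430],cv2.resize(b,None,fx=s,fy=s)]))
E
```

```text
[ 0.63498672 -0.10099603  0.40475403]
```

View pics/c_set.png

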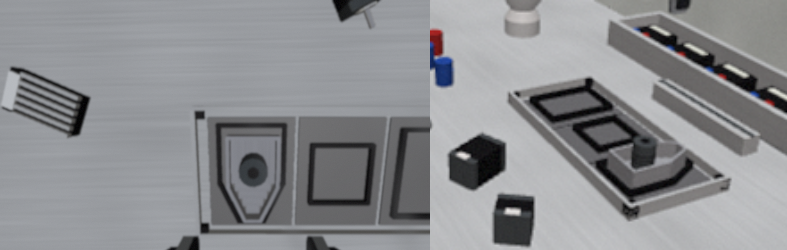

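The coupling stands in the dish at (252,170), and the side view shows it upright. Next is the short motor.

{"method": "jog_arm", "body": {
  "targets": "-0.8 0 5 0;-0.8 0 5 0;-0.8 0 5 0;-0.8 0 4.9 0;0 0 0 0",
  "grip": 8.5
}}

```text
time_s: 17.27
position: [0.4333, -0.1298, 0.4055]
orientation: [0.505, -0.505, -0.495, 0.495]
contact_force: [0.3, -0.5, -0.3]
opening: 0.085
```

```bash
python3 - <<'E'
from h import *
import pickle
s=env.get_state();print(s['position'],s['orientation'])
d=snap('wrist','w_m');pickle.dump(d,open('d.pkl','wb'))
print(proj(d,[.436,-.13,.042]))
g=cv2.cvtColor(d['frame'],cv2.COLOR_BGR2GRAY)
m=(g<70).astype(np.uint8);m[238:]=0
n,l,st,ce=cv2.connectedComponentsWithStats(m)
for i in range(1,n):
    if st[i,4]>200: print(st[i],ce[i])
cv2.imwrite('pics/w_m2.png',cv2.resize(d['frame'][80:280,120:390],None,fx=2.9,fy=2.9,interpolation=cv2.INTER_CUBIC))
E
```

```text
[ 0.4333471  -0.12975423  0.40547409] [ 0.50489296 -0.50450547 -0.4950961   0.49541617]
[252.16539673 174.27004104]
[109  81  24  98 773] [121.2225097  126.22121604]
[477 124  35  41 875] [498.76228571 143.73257143]
[ 226  144   49   53 1282] [251.68330733 171.08112324]
[ 336  144   62   72 2572] [367.42107309 179.66524106]
```

View pics/w_m2.png

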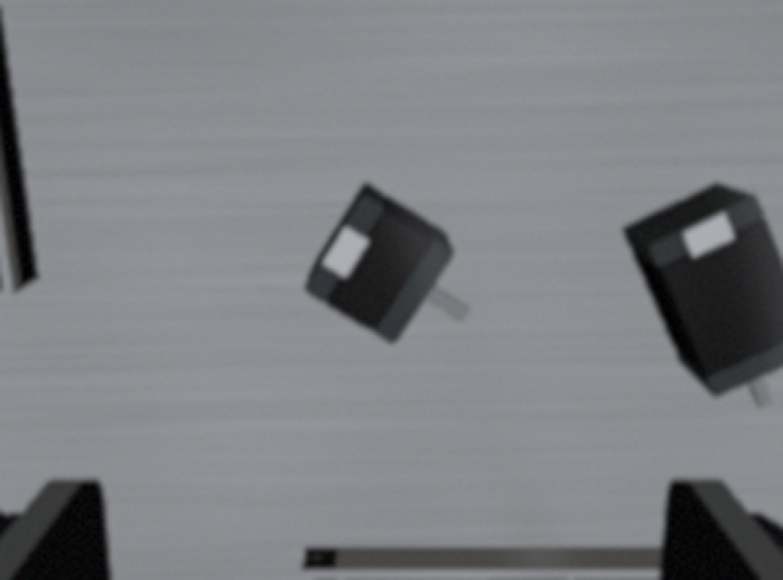

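The short motor is centred in the crop, with its top-face corners at about (306,288), (393,342) and (452,250) and the shaft pointing to the lower right. The long motor is more than 100 px to the right.

```bash
python3 - <<'E'
from h import *
import pickle
d=pickle.load(open('d.pkl','rb'))
P=[ray(d,u/2.9+120,v/2.9+80,.042)[:2] for u,v in((306,288),(393,342),(452,250))]
A,B,C=P;print(np.round(P,4),np.linalg.norm(B-A),np.linalg.norm(C-B))
ctr=(A+C)/2;ax=B-A;by=C-B
print('centre',ctr,'shaft yaw',np.degrees(np.arctan2(*ax[::-1])),'y yaw',np.degrees(np.arctan2(*by[::-1]))-90)
print('shaft tip',ray(d,462/2.9+120,312/2.9+80,.021),'predict',ctr+.04*ax/np.linalg.norm(ax))
# long motor nearest corner
print('long',ray(d,626/2.9+120,232/2.9+80,.042),ray(d,716/2.9+120,395/2.9+80,.042))
# motor bay
g=cv2.cvtColor(d['frame'],cv2.COLOR_BGR2GRAY)
E
```

```text
[[ 0.4409 -0.1583]
 [ 0.462  -0.1269]
 [ 0.4279 -0.1051]] 0.03781819696378715 0.04053655682087002
centre [ 0.43438499 -0.13166897] shaft yaw 56.06296476326785 y yaw 57.41983913531621
shaft tip [ 0.45650017 -0.09967343  0.021     ] predict [ 0.45671625 -0.09848291]
long [ 0.42249559 -0.04268618  0.042     ] [ 0.48511237 -0.00565404  0.042     ]
```

{"method": "jog_arm", "body": {
  "targets": "-0.2 0 -0.1 0;0 0 0 10.2;0 0 0 10.2;0 0 0 10.2;0 0 0 10.2;0 0 0 10.2;0 0 0 10.2;0 0 0 10.2"
}}

```text
time_s: 18.32
position: [0.4376, -0.1316, 0.4057]
orientation: [0.699, -0.699, -0.106, 0.107]
contact_force: [0.2, 0.6, 0.0]
opening: 0.085
```

{"method": "jog_arm", "body": {
  "targets": "0 0 0 10.2;0 0 0 10.2;0 0 0 10.2;0 0 0 10.2;0 0 0 9.8;0 4 0 0;0 5 0 0;0 5 0 0"
}}

```text
time_s: 19.32
position: [0.4371, -0.1314, 0.2644]
orientation: [0.678, -0.678, 0.201, -0.2]
contact_force: [-0.0, 0.0, 0.4]
opening: 0.0849
```

```bash
python3 - <<'E'
from h import *
from scipy.spatial.transform import Rotation as Ro
s=env.get_state();q=s['orientation'];R=Ro.from_quat([*q[1:],q[0]]).as_matrix()
print(s['position'],np.degrees(np.arctan2(R[1,0],R[0,0])),s['joint_pos'])
d=snap('wrist');cv2.imwrite('pics/w_m3.png',d['frame'])
E
```

```text
[ 0.43705553 -0.13138156  0.26436419] -32.959925255788505 [-3.47924481e-01 -3.06179705e-01  2.06389872e+00  3.01825391e-05
  1.38510689e+00  2.27328994e-01]
```

View pics/w_m3.png

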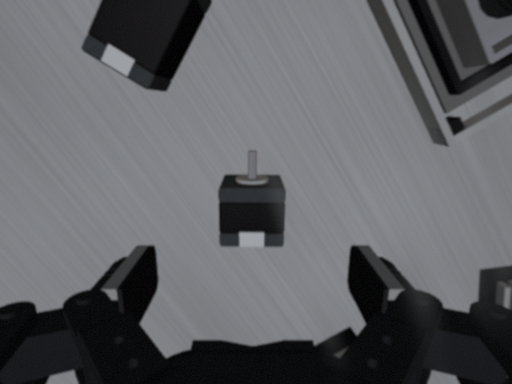

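```bash
python3 - <<'E'
from h import *
d=snap('wrist');g=cv2.cvtColor(d['frame'],cv2.COLOR_BGR2GRAY)
print([(v,int(g[v,230])) for v in range(170,252,2)])
T=env.get_state()['position'][:2];ux=np.array([.839,-.545]);uz=np.array([.545,.839])
for v in(180,188,202,234,247):
    for z in (.042,): p=ray(d,252,v,z)[:2]-T;print(v,z,np.round([p@ux,p@uz],4))
E
```

```text
[(170, 132), (172, 133), (174, 127), (176, 66), (178, 23), (180, 24), (182, 23), (184, 24), (186, 26), (188, 27), (190, 43), (192, 49), (194, 48), (196, 51), (198, 50), (200, 49), (202, 48), (204, 37), (206, 19), (208, 19), (210, 21), (212, 19), (214, 22), (216, 20), (218, 20), (220, 17), (222, 17), (224, 19), (226, 17), (228, 17), (230, 17), (232, 16), (234, 19), (236, 21), (238, 46), (240, 49), (242, 50), (244, 48), (246, 49), (248, 47), (250, 97)]
180 0.042 [-0.0029  0.0245]
188 0.042 [-0.0029  0.0196]
202 0.042 [-0.0029  0.0109]
234 0.042 [-0.0029 -0.0098]
247 0.042 [-0.0029 -0.0185]
```

{"method": "jog_arm", "body": {
  "targets": "-0.2 3 -0.1 0;0 2.5 0 0;0 1.3 0 0;0 0.5 0 0;0 0 0 0"
}}

```text
time_s: 20.05
position: [0.4346, -0.1314, 0.1944]
orientation: [-0.678, 0.678, -0.201, 0.201]
contact_force: [-1.1, 0.5, 0.3]
opening: 0.085
```

{"method": "jog_arm", "body": {
  "targets": "0 0 0 0;0 0 0 0;0 0 0 0;0 0 0 0;0 0 0 0;0 0 0 0;0 0 0 0;0 0 0 0",
  "grip": 3
}}

```text
time_s: 21.05
position: [0.4345, -0.1314, 0.1945]
orientation: [-0.678, 0.678, -0.2, 0.201]
contact_force: [-0.8, 0.3, 6.3]
opening: 0.0406
```

{"method": "jog_arm", "body": {
  "targets": "0 -2 0 0;0 -4 0 0;0 -3 0 0;0 0 0 9.7;0 0 0 9.7;0 0 0 9.7;0 0 0 9.7;0 0 0 9.7"
}}

```text
time_s: 22.05
position: [0.4341, -0.1313, 0.2835]
orientation: [-0.534, 0.534, -0.463, 0.463]
contact_force: [0.2, -0.5, -1.2]
opening: 0.0412
```

{"method": "jog_arm", "body": {
  "targets": "0 0 0 9.7;-2.7 0 4.2 0;-2.7 0 4.2 0;-2.7 0 4.2 0;-2.7 0 4.2 0;-2.7 0 4.2 0;0 0 0 0;0 0 0 0"
}}

```text
time_s: 23.05
position: [0.6467, -0.0008, 0.2831]
orientation: [0.494, -0.495, 0.505, -0.505]
contact_force: [-1.1, -0.2, -2.3]
opening: 0.0407
```

```bash
python3 - <<'E'
from h import *
from scipy.spatial.transform import Rotation as Ro
s=env.get_state();q=s['orientation'];R=Ro.from_quat([*q[1:],q[0]]).as_matrix()
print(s['position'],np.degrees(np.arctan2(R[1,0],R[0,0])),s['opening'])
a=snap('wrist')['frame'][60:384];b=snap('side')['frame'][110:260,230:380];k=324/150
cv2.imwrite('pics/m_hold.png',cv2.resize(np.hstack([a,cv2.resize(b,(324,324))]),None,fx=.95,fy=.95))
E
```

```text
[ 0.64669165 -0.00080505  0.2831295 ] -91.1852471633044 0.04073193153811188
```

View pics/m_hold.png

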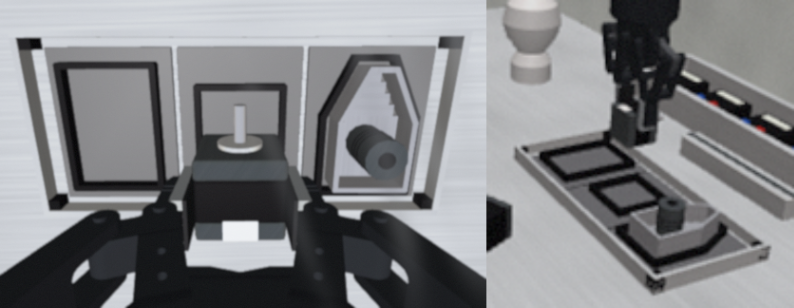

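The motor is held square over the middle bay with its shaft to +x, so I lower it.

{"method": "jog_arm", "body": {
  "targets": "0 4 0 0;0 2.8 0 0;0 0.6 0 0;0 0.3 0 0;0 0 0 0;0 0.2 0 0;0 0 0 0"
}}

```text
time_s: 24.02
position: [0.647, -0.0007, 0.2051]
orientation: [-0.495, 0.495, -0.505, 0.505]
contact_force: [0.1, -1.0, -3.6]
opening: 0.0412
```

{"method": "jog_arm", "body": {
  "targets": "0 0.1 0 0;0 0 0 0;0 0.1 0 0;0 0 0 0"
}}

```text
time_s: 24.52
position: [0.6471, -0.0007, 0.2035]
orientation: [-0.495, 0.495, -0.505, 0.505]
contact_force: [-4.5, 0.3, 5.1]
opening: 0.0407
```

{"method": "jog_arm", "body": {
  "targets": "0 0 0 0;0 0 0 0;0 0 0 0;0 0 0 0;0 0 0 0",
  "grip": 5.8
}}

```text
time_s: 25.15
position: [0.647, -0.0007, 0.2027]
orientation: [-0.495, 0.495, -0.505, 0.505]
contact_force: [-0.0, -0.0, -0.6]
opening: 0.0582
```

{"method": "jog_arm", "body": {
  "targets": "0 -3 0 0;0 -4 0 0;0 -5 0 0;0 -5 0 0;0 -3 0 0"
}}

```text
time_s: 25.78
position: [0.6468, -0.0007, 0.4058]
orientation: [-0.495, 0.494, -0.504, 0.506]
contact_force: [0.8, 0.2, -1.2]
opening: 0.0582
```

{"method": "jog_arm", "body": {
  "targets": "5.4 0 -1.3 0;5.4 0 -1.3 0;5.4 0 -1.3 0;5.4 0 -1.3 0;5.3 0 -1.2 0;5.3 0 -1.2 0;0 0 0 -9.7;0 0 0 -9.7",
  "grip": 8.5
}}

```text
time_s: 26.78
position: [0.5639, -0.3219, 0.4026]
orientation: [0.574, -0.574, 0.414, -0.413]
contact_force: [-0.3, -0.1, 0.6]
opening: 0.0848
```

{"method": "jog_arm", "body": {
  "targets": "0 5 0 -9.7;0 5 0 -9.7;0 0 0 -9.7;0 0 0 -9.7;0 0 0 -9.7;0 0 0 0;0 0 0 0"
}}

```text
time_s: 27.65
position: [0.5643, -0.3211, 0.3027]
orientation: [-0.692, 0.692, -0.144, 0.144]
contact_force: [-0.4, 0.9, -0.4]
opening: 0.0852
```

```bash
python3 - <<'E'
from h import *
import pickle
from scipy.spatial.transform import Rotation as Ro
s=env.get_state();q=s['orientation'];R=Ro.from_quat([*q[1:],q[0]]).as_matrix()
print(s['position'],np.degrees(np.arctan2(R[1,0],R[0,0])),s['opening'],s['joint_pos'][5])
d=snap('wrist','w_v');pickle.dump(d,open('d.pkl','wb'))
E
```

```text
[ 0.56426697 -0.32106829  0.30273919] -23.526663975369026 0.08519453926194209 -0.14598372386603997
```

View pics/w_v.png

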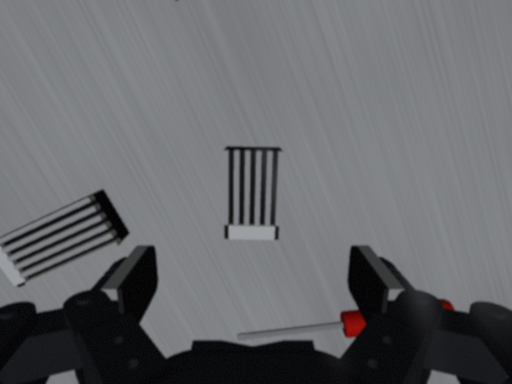

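The short driver is nearly aligned with the jaws. Its far end spans (225–281, 148) and its connector end (225–278, 240). The screwdriver below stays clear of the fingers.

```bash
python3 - <<'E'
from h import *
import pickle
d=pickle.load(open('d.pkl','rb'))
T=np.array([.56427,-.32107]);a=np.radians(-23.5);ux=np.array([np.cos(a),np.sin(a)]);uz=np.array([-ux[1],ux[0]])
g=cv2.cvtColor(d['frame'],cv2.COLOR_BGR2GRAY)
print([(v,int(g[v,244])) for v in list(range(140,160,2))+list(range(216,248,2))])
for v in (175,205): print([(u,int(g[v,u])) for u in list(range(222,236))+list(range(268,286))])
for u,v,z in((225,149,.026),(281,149,.026),(254,149,.026),(225,240,.024),(278,240,.024),(251.5,240,.024)):
    p=ray(d,u,v,z)[:2]-T;print(u,v,np.round([p@ux,p@uz],4))
E
```

```text
[(140, 125), (142, 126), (144, 127), (146, 97), (148, 18), (150, 46), (152, 67), (154, 67), (156, 67), (158, 69), (216, 98), (218, 103), (220, 104), (222, 104), (224, 111), (226, 144), (228, 158), (230, 158), (232, 159), (234, 158), (236, 158), (238, 155), (240, 136), (242, 132), (244, 132), (246, 130)]
[(222, 128), (223, 130), (224, 130), (225, 131), (226, 129), (227, 118), (228, 91), (229, 55), (230, 27), (231, 22), (232, 40), (233, 80), (234, 116), (235, 130), (268, 128), (269, 128), (270, 125), (271, 109), (272, 77), (273, 53), (274, 48), (275, 50), (276, 67), (277, 96), (278, 121), (279, 129), (280, 129), (281, 128), (282, 130), (283, 131), (284, 130), (285, 133)]
[(222, 130), (223, 130), (224, 131), (225, 130), (226, 129), (227, 120), (228, 92), (229, 53), (230, 22), (231, 18), (232, 37), (233, 79), (234, 117), (235, 130), (268, 128), (269, 120), (270, 97), (271, 64), (272, 40), (273, 40), (274, 52), (275, 78), (276, 108), (277, 126), (278, 129), (279, 128), (280, 127), (281, 127), (282, 125), (283, 125), (284, 125), (285, 126)]
225 149 [-0.0213  0.0349]
281 149 [0.0214 0.0349]
254 149 [0.0008 0.0349]
225 240 [-0.0232 -0.041 ]
278 240 [ 0.0208 -0.0411]
251.5 240 [-0.0012 -0.041 ]
```

{"method": "jog_arm", "body": {
  "targets": "0 4 -0.3 1.5;0 4 0 0;0 2.2 0 0;0 1.4 0 0;0 0 0 0;0 0 0 0"
}}

```text
time_s: 28.45
position: [0.5635, -0.324, 0.1881]
orientation: [-0.69, 0.691, -0.151, 0.153]
contact_force: [0.2, -0.3, 0.9]
opening: 0.0851
```

{"method": "jog_arm", "body": {
  "targets": "0 0 0 0;0 0 0 0;0 0 0 0;0 0 0 0;0 0 0 0;0 0 0 0;0 0 0 0;0 0 0 0",
  "grip": 3.5
}}

```text
time_s: 29.45
position: [0.5633, -0.324, 0.1876]
orientation: [-0.69, 0.691, -0.151, 0.152]
contact_force: [-1.1, 0.1, 5.4]
opening: 0.0446
```

{"method": "jog_arm", "body": {
  "targets": "0 -2 0 0;0 -4 0 0;0 -5 0 0;0 0 0 9.5;0 0 0 9.5;0 0 0 9.5;0 0 0 9.5;0 0 0 9.5"
}}

```text
time_s: 30.45
position: [0.563, -0.3238, 0.2979]
orientation: [0.57, -0.57, 0.419, -0.419]
contact_force: [0.6, 0.2, -1.5]
opening: 0.0447
```

{"method": "jog_arm", "body": {
  "targets": "0 0 0 9.5;0 0 0 9;-5.3 0 1 0;-5.3 0 1 0;-5.3 0 1 0;-5.3 0 1 0;-5.3 0 1 0;-5.4 0 1 0"
}}

```text
time_s: 31.45
position: [0.6275, -0.0039, 0.2981]
orientation: [-0.497, 0.496, -0.503, 0.504]
contact_force: [-0.3, -0.3, -1.6]
opening: 0.0444
```

{"method": "jog_arm", "body": {
  "targets": "-5.4 0 0.9 0;-5.4 0 0.9 0;0 0 0 0;0 0 0 0"
}}

```text
time_s: 31.95
position: [0.6469, 0.102, 0.2973]
orientation: [-0.497, 0.497, -0.503, 0.503]
contact_force: [-0.2, -0.6, -1.4]
opening: 0.0445
```

```bash
python3 - <<'E'
from h import *
from scipy.spatial.transform import Rotation as Ro
s=env.get_state();q=s['orientation'];R=Ro.from_quat([*q[1:],q[0]]).as_matrix()
print(s['position'],np.degrees(np.arctan2(R[1,0],R[0,0])),s['opening'])
a=snap('wrist')['frame'][60:384];b=snap('side')['frame'][100:250,230:380]
cv2.imwrite('pics/v_hold.png',cv2.resize(np.hstack([a,cv2.resize(b,(324,324))]),None,fx=.95,fy=.95))
E
```

```text
[0.6469172  0.10197709 0.29734479] -90.771052686536 0.04446817942021337
```

View pics/v_hold.png

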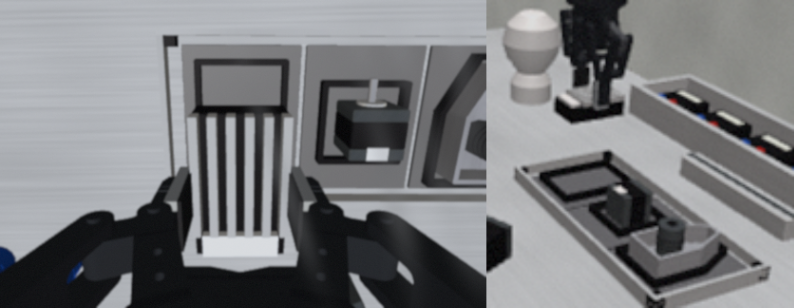

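The driver is held level and aligned over the oblong bay, and the motor sits flat in the middle bay. I lower the driver.

{"method": "jog_arm", "body": {
  "targets": "0.1 4 0.2 0;0 4 0 0;0 1 0 0;0 0.5 0 0;0 0.3 0 0;0 0 0 0;0 0 0 0"
}}

```text
time_s: 32.92
position: [0.6492, 0.1011, 0.1995]
orientation: [-0.497, 0.496, -0.503, 0.504]
contact_force: [0.6, -0.6, -1.7]
opening: 0.0442
```

{"method": "jog_arm", "body": {
  "targets": "0 0.1 0 0;0 0 0 0;0 0.1 0 0;0 0 0 0"
}}

```text
time_s: 33.42
position: [0.649, 0.101, 0.1967]
orientation: [0.496, -0.497, 0.503, -0.503]
contact_force: [-0.8, -0.7, -1.3]
opening: 0.0442
```

{"method": "jog_arm", "body": {
  "targets": "0 0.1 0 0;0 0 0 0;0 0 0 0"
}}

```text
time_s: 33.8
position: [0.6491, 0.101, 0.1966]
orientation: [-0.497, 0.496, -0.503, 0.504]
contact_force: [-4.6, -0.1, 7.5]
opening: 0.0447
```

{"method": "jog_arm", "body": {
  "targets": "0 0 0 0;0 0 0 0;0 0 0 0;0 0 0 0;0 0 0 0",
  "grip": 6.2
}}

```text
time_s: 34.42
position: [0.649, 0.101, 0.1957]
orientation: [0.496, -0.497, 0.503, -0.503]
contact_force: [0.4, 0.7, -0.5]
opening: 0.0622
```

{"method": "jog_arm", "body": {
  "targets": "0 -3 0 0;0 -4 0 0;0 -5 0 0;0 -5 0 0;5 -3 0 0;5 0 0 0;0 0 0 0"
}}

```text
time_s: 35.3
position: [0.6475, -0.0016, 0.3961]
orientation: [-0.496, 0.496, -0.504, 0.504]
contact_force: [-0.6, 0.2, 0.1]
opening: 0.0621
```

```bash
python3 - <<'E'
from h import *
import pickle
d=snap('wrist');pickle.dump(d,open('d.pkl','wb'))
b=snap('side')['frame'][130:280,200:380];s=env.get_state();print(s['position'],s['contact_force'])
cv2.imwrite('pics/final.png',np.hstack([d['frame'][:250],cv2.resize(b,(288,240))[:250] if 0 else cv2.resize(b,(288,250))]))
E
```

```text
[0.64759988 0.00080921 0.39558617] [-0.81805542  0.12692775  0.65878462]
```

View pics/final.png

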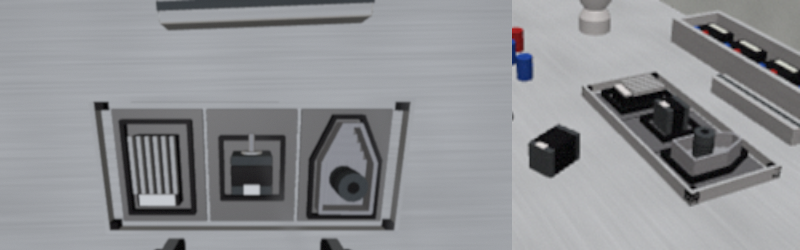

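All three bays are filled: driver at (156,172), motor at (251,172), dish with the coupling upright at (349,185). One quick numeric check before handing in.

```bash
python3 - <<'E'
from h import *
import pickle
d=pickle.load(open('d.pkl','rb'))
for n,a,b,z in(('driver',(131,134),(181,208),.035),('motor',(231,152),(272,195),.051)):
    p,q=ray(d,*a,z)[:2],ray(d,*b,z)[:2];print(n,'centre',np.round((p+q)/2,4),'size',np.round(abs(p-q),4))
print('coupling top',np.round(ray(d,352,187,.057)[:2],4))
E
```

```text
driver centre [0.6482 0.0979] size [0.0794 0.0445]
motor centre [ 0.6481 -0.0013] size [0.0443 0.04  ]
coupling top [ 0.6345 -0.0999]
```

```bash
python3 -c "
from cell import env
print(env.finish_job())"
```

```text
the job is handed in; nothing more can be done
None
```

I packed the case and handed the job in at about 35 s of the 106 s allowed; `finish_job` gives no verdict. The dish went nose-first into its matching bay and was let go. After that came the plain coupling, upright inside it, then the short motor in the square bay and the short driver, fins up, in the oblong bay.

**Position:** in the final pictures all four things are level in their bays:

| Thing | Measured centre offset | Allowed |
|---|---|---|
| Dish from its bay (checked after release) | outline matched the predicted home position to about 1 px (about 1 mm) | 12 mm |
| Coupling from dish | about 11 mm | 35 mm |
| Short motor from its bay | about 1–2 mm | 17 mm |
| Short driver from its bay | about 3 mm | 22 mm |

**Height:** each part met its floor within about 0.2 mm of the tool height expected from its pick-up.

**Contact forces:** the dish pressed with 32 N down and about 18 N sideways as it seated. I unloaded most of that before letting go, and at the end the tool read under 1 N.

**Look-alikes:** I moved none of them. I did not measure their positions again at the end.

I noticed one disagreement: the dish and the driver measured 2–4 mm off their given sizes in single views, which fits the pixel and calibration error.

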